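# Line up the printing blocks on the drying board by size

## Robot

A 6-joint arm with a two-finger parallel gripper is mounted at the origin on the work surface. World frame = base frame: x ahead of the robot, y to its left, z up, the work surface at z = 0. Lengths are in mm, angles in rad, forces in N, time in s.
With the tool pointing down it reaches from about 275 to 1000 mm from the base axis. Payload 8.4 kg.
Tool frame: the origin (TCP) lies on the mounting face of the last link; the fingertips stand 173 mm ahead of it and the grasp point (between the pads) lies 155 mm ahead of it; z points along the fingers, y is the line along which they close (so a half turn about z gives the same grasp; the last joint's range is limited). The gripper opens to 85 mm and grips with 20 to 120 N. Pads are 22 mm wide; open, the fingers measure 114 mm over their backs; the gripper's body (76 mm by 85 mm) begins 54 mm behind the grasp point. The pads swing forward as they close: fully open they stand 13 mm farther back than shut.
Start: joints at [1.144, 0.353, 1.633, -0, 1.155, -0.002], TCP at [257.586, 569.455, 404.681] pointing down, gripper open.
Joint ranges: [-2.63, 2.63], [-0.92, 2.1], [0.06, 2.66], [-1.3, 4.44], [0, 2.69], [-3.02, 3.02]. Speed limits (rad/s): [2.22, 2.22, 2.79, 3.14, 3.14, 3.14].

## Interface

Orientations are given as [roll, pitch, yaw] about the fixed x, y, z axes, in that order (R = Rz(yaw) Ry(pitch) Rx(roll)).
In Python, from rig import r gives the robot as it stands.
- The arm moves only by the tool apply_moves, never from a script. Its argument "deltas" is a list of rows, each an object with "claw": the gripper command: -1 is fully open, 1 is shut, values between are in proportion; "delta_pos": the shift along the tool's x, y, z in cm, a list of three; "yaw": the turn about the tool's z in rad. In form: [{"claw": claw, "delta_pos": [tx, ty, tz], "yaw": yaw}, ...]. A call has 1 to 8 rows; each row shifts and turns the commanded pose from where the row before left it, along the tool's axes as they then stand; what a row does not reach is not made up. A row lasts 1/8 s, in which the tool goes at most 62.5 mm and 10.7 degrees, less where a joint would pass 70% of its speed; a pose out of reach is approached as far as the arm can. A call with a gripper value outside its range is refused whole. The fingers move at their own pace and stop on an object; "grip_force" is the grip in N (left out, the last holds). Time passes only in rows, so rows that do not move let the fingers close. It gives the time, the measured TCP pose, the force, the opening and the grip force at its end, in the units of the state.
- r.sense(): the state, without advancing time (a new reading comes with each control period).
- r.grab_frame(name): name is "scene" or "top"; returns a dict with "img" (384x512x3 uint8, blue, green, red), "z_map" (384x512 float32, mm along the optical axis (not along the pixel's ray), 0 where there is no reading), "fx", "fy", "cx", "cy" (pixels), "eye" and "rotation" of the camera in the world. Camera axes: x right, y up, looking along -z (the intrinsics and any distortion apply to the point x, -y, -z); pixel columns grow to the right and rows downward; lengths in mm; the calibration is good to about 2 mm. A picture is of the moment at which its call begins.
- r.sign_off(): hands the job in; it is judged then, once.
The state is a dict: "clock": time; "qpos": joint angles; "qvel": joint speeds; "joint_efforts": joint torques, N m; "eef_pos": TCP position; "tcp_rot": TCP orientation; "contact_force": force on the tool from outside, world axes, zero at the start; "wrist_torque": the same for the moment, N m; "opening": opening from 0.0 (shut) to 1.0 (fully open); "grasp_force": force on a finger pad.
Only numpy, scipy, OpenCV 4.12 (cv2) and the standard library are available. Lean on these libraries where they do the work, as an engineer would, in place of code of your own. Each camera call takes 0.05 s, during which the arm holds its last target. There are 200 camera calls.

## Task

Put the four hand-printing blocks away on the drying board in order of size, one on each cork rest: the smallest on the rest next to the white dye tray, each next one larger, the largest next to the jar. Set each down gently, upright, in the middle of its rest, with its grip in line with the row of rests, and let go of it. Do not tip a block over on the way, and leave the dye tray and the jar where they stand.

Things in the scene. Friction and masses are not known exactly. Their poses are not given: they have to be found in the camera images.
- block_a_mid (a point): centre of the smallest printing block, half-way up (33 mm above its underside). A square wooden block 40 x 40 mm and 30 mm high, dark-stained printing face below, with an upright dark wooden grip in the middle of its top: 22 mm thick along x, 34 mm long along y, 36 mm high, so its top is 66 mm above the underside. z is up; starts upright on the table, turned at random.
- block_b_mid (a point): centre of the second smallest printing block, half-way up (33 mm above its underside). A square wooden block 52 x 52 mm and 30 mm high, dark-stained printing face below, with an upright dark wooden grip in the middle of its top: 22 mm thick along x, 34 mm long along y, 36 mm high, so its top is 66 mm above the underside. z is up; starts upright on the table, turned at random.
- block_c_mid (a point): centre of the second largest printing block, half-way up (33 mm above its underside). A square wooden block 64 x 64 mm and 30 mm high, dark-stained printing face below, with an upright dark wooden grip in the middle of its top: 22 mm thick along x, 34 mm long along y, 36 mm high, so its top is 66 mm above the underside. z is up; starts upright on the table, turned at random.
- block_d_mid (a point): centre of the largest printing block, half-way up (33 mm above its underside). A square wooden block 76 x 76 mm and 30 mm high, dark-stained printing face below, with an upright dark wooden grip in the middle of its top: 22 mm thick along x, 34 mm long along y, 36 mm high, so its top is 66 mm above the underside. z is up; starts upright on the table, turned at random.
- rest1_top (a point): centre of the top face of cork rest 1 of 4, counted from the +y end of the row: an 82 x 82 x 4 mm fixed square on the 10 mm thick drying board, so its top is 14 mm above the table. All rests look alike. y runs along the row of rests, x across it, z up. A wooden lip (20 mm high above the table) runs along the board's +x edge, 57 mm from the row's middle line.
- rest2_top (a point): centre of the top face of cork rest 2 of 4, counted from the +y end of the row: an 82 x 82 x 4 mm fixed square on the 10 mm thick drying board, so its top is 14 mm above the table. All rests look alike. y runs along the row of rests, x across it, z up. A wooden lip (20 mm high above the table) runs along the board's +x edge, 57 mm from the row's middle line.
- rest3_top (a point): centre of the top face of cork rest 3 of 4, counted from the +y end of the row: an 82 x 82 x 4 mm fixed square on the 10 mm thick drying board, so its top is 14 mm above the table. All rests look alike. y runs along the row of rests, x across it, z up. A wooden lip (20 mm high above the table) runs along the board's +x edge, 57 mm from the row's middle line.
- rest4_top (a point): centre of the top face of cork rest 4 of 4, counted from the +y end of the row: an 82 x 82 x 4 mm fixed square on the 10 mm thick drying board, so its top is 14 mm above the table. All rests look alike. y runs along the row of rests, x across it, z up. A wooden lip (20 mm high above the table) runs along the board's +x edge, 57 mm from the row's middle line.
- dye_tray: open white tray 150 x 130 x 36 mm holding a brown pad, loose, on the table just beyond one end of the row of rests (either end). Origin at the centre of its underside. It marks the end where the smallest block goes.
- jar: closed amber glass jar, 72 mm across, 85 mm high, loose, just beyond the other end of the row. Origin at the centre of its underside, z up.
Things that resemble listed ones, but are neither listed nor needed, are in the scene too. Several things have the shape of the dye_tray; the one meant has the colours described above.

How it is judged (in metres and radians):
At the end, for the whole second after the job is handed in: Blocks ascend in size from the dye tray's end to the jar's, one a rest: each centre within 12 mm of its rest's centre across and 28 to 38 mm above its top, grip within 0.2 rad of the row's line (either way round), tilted under 0.1 rad, released and at rest (((horizontal distance between dye_tray and rest1_top below 0.28 m and horizontal distance between block_a_mid and rest1_top below 0.012 m and z of block_a_mid in the frame of rest1_top between 0.028 and 0.038 m and angle between the y axis of block_a_mid and the y axis of rest1_top, either way round below 0.2 rad and angle between each of block_a_mid, block_b_mid, block_c_mid, block_d_mid's own z axis and vertical below 0.1 rad and horizontal distance between block_b_mid and rest2_top below 0.012 m and z of block_b_mid in the frame of rest2_top between 0.028 and 0.038 m and angle between the y axis of block_b_mid and the y axis of rest2_top, either way round below 0.2 rad and horizontal distance between block_c_mid and rest3_top below 0.012 m and z of block_c_mid in the frame of rest3_top between 0.028 and 0.038 m and angle between the y axis of block_c_mid and the y axis of rest3_top, either way round below 0.2 rad and horizontal distance between block_d_mid and rest4_top below 0.012 m and z of block_d_mid in the frame of rest4_top between 0.028 and 0.038 m and angle between the y axis of block_d_mid and the y axis of rest4_top, either way round below 0.2 rad) or (horizontal distance between dye_tray and rest4_top below 0.28 m and horizontal distance between block_a_mid and rest4_top below 0.012 m and z of block_a_mid in the frame of rest4_top between 0.028 and 0.038 m and angle between the y axis of block_a_mid and the y axis of rest4_top, either way round below 0.2 rad and angle between each of block_a_mid, block_b_mid, block_c_mid, block_d_mid's own z axis and vertical below 0.1 rad and horizontal distance between block_b_mid and rest3_top below 0.012 m and z of block_b_mid in the frame of rest3_top between 0.028 and 0.038 m and angle between the y axis of block_b_mid and the y axis of rest3_top, either way round below 0.2 rad and horizontal distance between block_c_mid and rest2_top below 0.012 m and z of block_c_mid in the frame of rest2_top between 0.028 and 0.038 m and angle between the y axis of block_c_mid and the y axis of rest2_top, either way round below 0.2 rad and horizontal distance between block_d_mid and rest1_top below 0.012 m and z of block_d_mid in the frame of rest1_top between 0.028 and 0.038 m and angle between the y axis of block_d_mid and the y axis of rest1_top, either way round below 0.2 rad)) and linear speed of each of block_a, block_b, block_c, block_d below 0.02 m/s and angular speed of each of block_a, block_b, block_c, block_d below 0.2 rad/s); the robot touches nothing.
It fails at once if the dye tray or the jar is moved more than 25 mm, or the jar is knocked over (distance of any of dye_tray, jar from where it was at the start of the episode above 0.025 m or angle between jar's own z axis and vertical above 0.4 rad).
It fails at once if a block is tipped over (more than about 45 degrees) (angle between any of block_a_mid, block_b_mid, block_c_mid, block_d_mid's own z axis and vertical above 0.8 rad).
It fails at once if a block is dropped or slammed on a rest (moves faster than 0.55 m/s less than 20 mm above it) ((linear speed of block_a above 0.55 m/s and horizontal distance between block_a_mid and rest1_top below 0.04 m and z of block_a_mid in the frame of rest1_top below 0.053 m) or (linear speed of block_a above 0.55 m/s and horizontal distance between block_a_mid and rest2_top below 0.04 m and z of block_a_mid in the frame of rest2_top below 0.053 m) or (linear speed of block_a above 0.55 m/s and horizontal distance between block_a_mid and rest3_top below 0.04 m and z of block_a_mid in the frame of rest3_top below 0.053 m) or (linear speed of block_a above 0.55 m/s and horizontal distance between block_a_mid and rest4_top below 0.04 m and z of block_a_mid in the frame of rest4_top below 0.053 m) or (linear speed of block_b above 0.55 m/s and horizontal distance between block_b_mid and rest1_top below 0.04 m and z of block_b_mid in the frame of rest1_top below 0.053 m) or (linear speed of block_b above 0.55 m/s and horizontal distance between block_b_mid and rest2_top below 0.04 m and z of block_b_mid in the frame of rest2_top below 0.053 m) or (linear speed of block_b above 0.55 m/s and horizontal distance between block_b_mid and rest3_top below 0.04 m and z of block_b_mid in the frame of rest3_top below 0.053 m) or (linear speed of block_b above 0.55 m/s and horizontal distance between block_b_mid and rest4_top below 0.04 m and z of block_b_mid in the frame of rest4_top below 0.053 m) or (linear speed of block_c above 0.55 m/s and horizontal distance between block_c_mid and rest1_top below 0.04 m and z of block_c_mid in the frame of rest1_top below 0.053 m) or (linear speed of block_c above 0.55 m/s and horizontal distance between block_c_mid and rest2_top below 0.04 m and z of block_c_mid in the frame of rest2_top below 0.053 m) or (linear speed of block_c above 0.55 m/s and horizontal distance between block_c_mid and rest3_top below 0.04 m and z of block_c_mid in the frame of rest3_top below 0.053 m) or (linear speed of block_c above 0.55 m/s and horizontal distance between block_c_mid and rest4_top below 0.04 m and z of block_c_mid in the frame of rest4_top below 0.053 m) or (linear speed of block_d above 0.55 m/s and horizontal distance between block_d_mid and rest1_top below 0.04 m and z of block_d_mid in the frame of rest1_top below 0.053 m) or (linear speed of block_d above 0.55 m/s and horizontal distance between block_d_mid and rest2_top below 0.04 m and z of block_d_mid in the frame of rest2_top below 0.053 m) or (linear speed of block_d above 0.55 m/s and horizontal distance between block_d_mid and rest3_top below 0.04 m and z of block_d_mid in the frame of rest3_top below 0.053 m) or (linear speed of block_d above 0.55 m/s and horizontal distance between block_d_mid and rest4_top below 0.04 m and z of block_d_mid in the frame of rest4_top below 0.053 m)).
It also fails if it takes over 99 s, if anything falls off the work surface, if the arm or the gripper's body presses on something with over 40 N, if the wrist force passes 120 N, or if a joint passes its speed limit or range.

## Working session

There is one attempt and no reset: what is moved stays moved. The work goes in short steps, Python scripts to look and compute and a tool call to move; the robot and the scene stay as the last step left them, time stands still between calls to the robot, and variables do not carry over. Pictures are saved under pics/ and viewed, at most 14 in all, crops included, and the job is handed in when it is done.

Besides the shell and the picture viewer there is one more tool, called by a JSON object that holds its "name" and its "arguments". apply_moves: Moves the arm, as the interface text tells. Its arguments: {"type":"object","properties":{"deltas":{"type":"array"},"grip_force":{"type":"number"}},"required":["deltas"]}

```bash
ls; mkdir -p pics; python3 - <<'E'
from rig import r
import cv2,numpy as np
print(r.sense())
for n in("scene","top"):
    f=r.grab_frame(n); cv2.imwrite(f"pics/{n}0.png",f["img"]); np.savez(f"{n}0.npz",**f)
    print(n,{k:f[k] for k in f if k not in("img","z_map")})
E
```

```text
pics
{'clock': 0.0, 'qpos': array([ 1.14360066e+00,  3.53667578e-01,  1.63417044e+00,  5.64457041e-06,
        1.15520540e+00, -2.39857762e-03]), 'qvel': array([-2.93619062e-04, -1.54852687e-03,  1.54158224e-03,  8.10705812e-04,
       -7.75066781e-04,  3.95972211e-06]), 'joint_efforts': array([ 2.22504059e-03, -6.05235100e+01, -3.42072093e+01,  9.37072696e-05,
        8.99465871e-03,  4.67767427e-05]), 'eef_pos': array([257.48002291, 569.22526307, 403.93383783]), 'tcp_rot': array([-3.14014191e+00, -8.64052622e-06,  2.71679328e+00]), 'contact_force': array([-0.08268536,  0.23857541,  0.36481599]), 'wrist_torque': array([-0.00629066, -0.01529895, -0.01481536]), 'grasp_force': 0.0, 'opening': 0.9961830402776966}
scene {'fx': 441.58528148963813, 'fy': 441.58528148963813, 'cx': 252.94222287247914, 'cy': 190.8071392025863, 'eye': array([1146.048126  , -679.35460438,  813.1510644 ]), 'rotation': array([0.90360562, 0.00189296, 0.72991146])}
top {'fx': 351.21455103170746, 'fy': 351.21455103170746, 'cx': 253.60706705618614, 'cy': 188.03590052613993, 'eye': array([ 365.95937904,   42.62405493, 1125.09157701]), 'rotation': array([ 0.13239549, -0.032527  , -1.54210509])}
```

View pics/scene0.png

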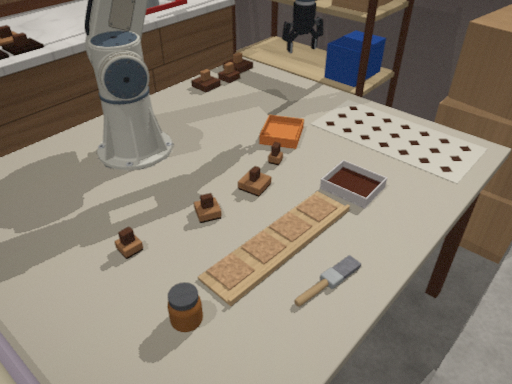

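View pics/top0.png

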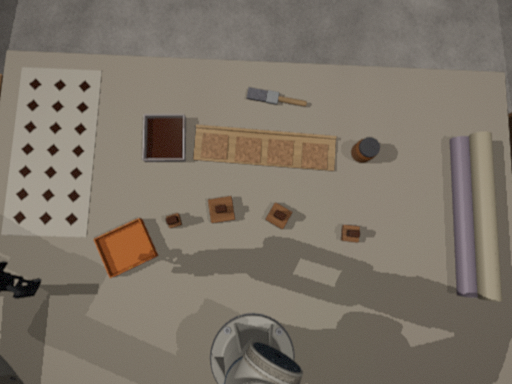

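The top view shows the blocks at about (174,220), (221,209), (279,215) and (351,233). The white tray with the brown pad is at (165,137), with an orange decoy at (126,247). The row of rests runs from (214,147) to (315,155), and the jar is at (366,150). Next I measure the blocks by depth and check a close crop.

```bash
cat > h.py <<'E'
import numpy as np,cv2
from scipy.spatial.transform import Rotation as Ro
def cloud(f):
    z=np.asarray(f["z_map"],float);v,u=np.mgrid[:z.shape[0],:z.shape[1]]
    c=np.stack([(u-f["cx"])/f["fx"]*z,-(v-f["cy"])/f["fy"]*z,-z],-1)
    P=c@Ro.from_euler("xyz",f["rotation"]).as_matrix().T+f["eye"]
    P[z==0]=np.nan; return P
def rect(pts):
    (c,s,a)=cv2.minAreaRect(pts[:,:2].astype(np.float32)); return np.round(c,1),np.round(s,1),round(a,1)
def comps(P,lo,hi,umin=100,umax=420,vmin=100,vmax=260,n=8):
    m=((P[...,2]>lo)&(P[...,2]<hi)); k=np.zeros_like(m);k[vmin:vmax,umin:umax]=1;m&=k
    N,L,S,C=cv2.connectedComponentsWithStats(m.astype(np.uint8))
    for i in range(1,N):
        if S[i,4]>=n:
            p=P[L==i]; print(lo,hi,"px",C[i].round(),S[i,4],"z",np.median(p[:,2]).round(1),"mean",p.mean(0).round(1),"rect",*rect(p))
E
python3 - <<'E'
from h import *
for n in("top",):
    f=np.load(n+"0.npz");P=cloud(f)
    print("table",P[215,400],P[180,250],P[300,120])
    comps(P,24,38);comps(P,55,75);comps(P,11.,23,190,345,100,180,30);comps(P,75,100)
    cv2.imwrite("pics/crop.png",cv2.resize(f["img"][110:260,130:390],None,fx=3,fy=3,interpolation=cv2.INTER_CUBIC))
E
```

```text
table [ 444.43763289 -467.91272919   -1.59341802] [543.03584172  22.74741377  -1.83390678] [156.45676601 411.34200862  -4.40065082]
24 38 px [163. 137.] 330 z 33.6 mean [667.9 302.4  32.7] rect [666.5 302.4] [151.4 130.7] 2.6
24 38 px [357. 155.] 37 z 31.2 mean [ 629.4 -316.8   30.8] rect [ 632.3 -319.2] [66.  22.3] 31.9
24 38 px [221. 210.] 501 z 29.5 mean [441.7 111.   29.5] rect [442.6 111.5] [76.1 75.7] 10.8
24 38 px [278. 216.] 328 z 29.5 mean [427.5 -68.   29.5] rect [428.2 -69.3] [64.  64.2] 61.7
24 38 px [174. 221.] 81 z 29.2 mean [401.8 252.6  29.1] rect [403.4 256.8] [39.4 39.7] 19.9
24 38 px [133. 231.] 151 z 34.2 mean [366.9 376.1  32.8] rect [368.6 381. ] [168.7  86.5] 76.0
24 38 px [350. 234.] 182 z 29.2 mean [ 379.5 -292.7   29.2] rect [ 379.7 -296.6] [52.4 52. ] 84.5
24 38 px [101. 256.] 22 z 31.8 mean [291.6 466.2  31.1] rect [293.7 468.3] [29.4  4.7] 26.9
24 38 px [153. 257.] 15 z 35.4 mean [292.9 310.3  34.3] rect [293.4 313.8] [ 9.7 20.3] 27.6
55 75 px [362. 152.] 85 z 59.6 mean [ 633.2 -323.    61.2] rect [ 637.  -329.1] [69.6 42.1] 36.6
55 75 px [220. 209.] 80 z 65.2 mean [442.4 111.1  65.2] rect [442.6 110.4] [21.5 33. ] 3.2
55 75 px [280. 215.] 83 z 65.0 mean [428.  -68.5  64.7] rect [428.3 -69.1] [33.6 22.2] 58.7
55 75 px [171. 220.] 87 z 65.0 mean [403.5 255.8  64.6] rect [403.6 256.7] [21.7 33.6] 20.8
55 75 px [354. 234.] 83 z 65.0 mean [ 379.5 -294.8   64.7] rect [ 379.6 -295.2] [21.1 30.9] 1.6
11.0 23 px [287. 102.] 176 z 17.2 mean [805.2 -90.   16.9] rect [807.2 -73.6] [163.1  20.1] 87.9
11.0 23 px [277. 148.] 2355 z 14.1 mean [648.7 -60.8  14.8] rect [648.6 -22.9] [458.7 115. ] 87.3
11.0 23 px [213. 147.] 636 z 13.7 mean [645.3 145.1  13.8] rect [646.6 150.8] [ 96.4 106.4] 2.2
75 100 px [369. 147.] 335 z 84.4 mean [ 644.3 -338.3   84.1] rect [ 645.2 -339.3] [60.7 61.5] 28.9
```

View pics/crop.png

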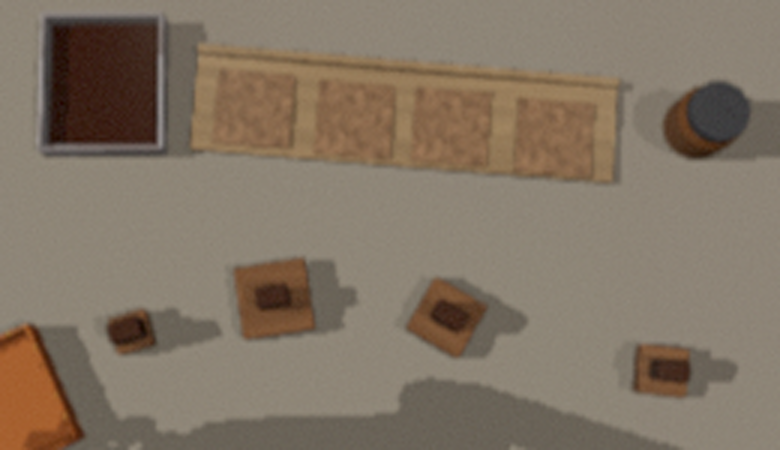

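The crop shows d at crop (274,297), c (447,317), a (130,330) and b (663,370). The rests are at crop (256,110), (355,119), (452,128) and (556,138). The fitted sizes 39.5, 52, 64 and 76 mm and the top height of 65 mm match the description. The decoys are the far-off blocks in the scene view at (215,75) and the orange tray, and neither is needed. Rests next.

```bash
cat >> h.py <<'E'
def go(x,y,z,yawdeg,s=None):
    from rig import r
    s=s or r.sense(); p=np.array(s["eef_pos"]);R=Ro.from_euler("xyz",s["tcp_rot"])
    yaw=s["tcp_rot"][2]; T=Ro.from_euler("xyz",[np.pi,0,np.radians(yawdeg)])
    d=(np.radians(yawdeg)-yaw+np.pi)%(2*np.pi)-np.pi
    print("at",p.round(1),"yawdeg",np.degrees(yaw).round(2),"tool turn",round(-d,3),"then delta cm",(T.inv().apply(np.array([x,y,z])-p)/10).round(2))
E
python3 - <<'E'
from h import *
f=np.load("top0.npz");P=cloud(f);hsv=cv2.cvtColor(f["img"],cv2.COLOR_BGR2HSV)
for u,v in((215,147),(248,150),(281,153),(315,156),(232,148),(264,150)):print(hsv[v-3:v+4,u-3:u+4].mean((0,1)).round(),P[v,u].round(1))
# cork vs board: saturation/value classify between samples, per rest window
g=cv2.GaussianBlur(f["img"],(3,3),0).astype(float)
ck=np.mean([g[v-5:v+6,u-5:u+6].mean((0,1)) for u,v in((215,147),(248,150),(281,153),(315,156))],0)
bd=np.mean([g[v-6:v+7,u].mean(0) for u,v in((232,148),(264,150),(298,154))],0);print(ck,bd)
t=((g-bd)@(ck-bd))/((ck-bd)@(ck-bd)); m=t>.5
m[:120]=0;m[175:]=0
for u,v in((215,147),(248,150),(281,153),(315,156)):
    k=np.zeros(m.shape,np.uint8);k[v-16:v+17,u-16:u+17]=m[v-16:v+17,u-16:u+17]
    k=cv2.morphologyEx(cv2.morphologyEx(k,cv2.MORPH_CLOSE,np.ones((5,5))),cv2.MORPH_OPEN,np.ones((7,7)))
    p=P[k>0];print(len(p),p.mean(0).round(1),*rect(p))
E
```

```text
[ 14. 110. 138.] [644.4 139.3  14.9]
[ 14. 114. 138.] [638.7  32.4  13.4]
[ 14. 114. 139.] [633.6 -75.3   9.6]
[ 14. 113. 138.] [ 625.5 -184.9   18.8]
[ 17. 103. 149.] [644.4  84.6   9.5]
[ 17. 104. 145.] [642.3 -19.8   6.8]
[ 76.56404959 104.85950413 137.25413223] [ 90.64102564 124.46153846 151.02564103]
717 [nan nan nan] [647.6 139.7] [84.1 90.4] 3.2
749 [nan nan nan] [633.5  33. ] [90.4 90.4] 4.1
756 [nan nan nan] [633.9 -73.2] [88.9 92.8] 89.6
737 [nan nan nan] [ 627.4 -184.5] [92.6 89.2] 88.4
```

```bash
python3 - <<'E'
from h import *
f=np.load("top0.npz")
c=cv2.resize(f["img"][118:178,190:340],None,fx=5,fy=5,interpolation=cv2.INTER_CUBIC)
s=np.load("scene0.npz")["img"][185:300,195:360]
c2=cv2.resize(s,(750,int(115*750/165)),interpolation=cv2.INTER_CUBIC)[:]
c=np.clip((c.astype(float)-60)*1.8,0,255).astype(np.uint8)
cv2.imwrite("pics/rest.png",c)
E
```

```text
(no output)
```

View pics/rest.png

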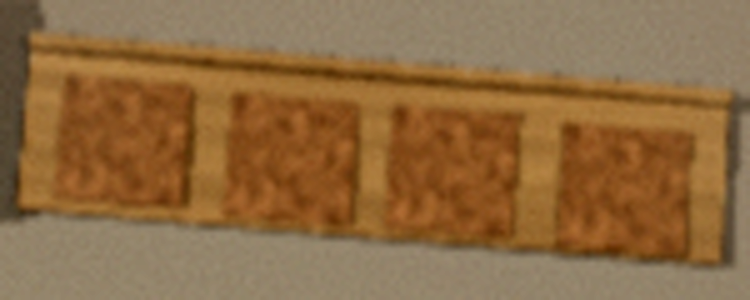

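The rest centres in this 5x crop are about (126,141), (293.5,160), (454,172) and (626,190). I project them to z=14 and cross-check with a colour mask in both cameras.

```bash
cat >> h.py <<'E'
def proj(f,uv,z):
    uv=np.atleast_2d(np.asarray(uv,float));R=Ro.from_euler("xyz",f["rotation"]).as_matrix()
    d=np.c_[(uv[:,0]-f["cx"])/f["fx"],-(uv[:,1]-f["cy"])/f["fy"],-np.ones(len(uv))]@R.T
    return f["eye"]+d*((z-f["eye"][2])/d[:,2])[:,None]
def unproj(f,p):
    R=Ro.from_euler("xyz",f["rotation"]).as_matrix();c=(np.atleast_2d(p)-f["eye"])@R
    return np.c_[f["cx"]-f["fx"]*c[:,0]/c[:,2],f["cy"]+f["fy"]*c[:,1]/c[:,2]]
E
python3 - <<'E'
from h import *
f=np.load("top0.npz");g=np.load("scene0.npz")
c5=np.array([(126,141),(293.5,160),(454,172),(626,190)])
m=proj(f,(c5+.5)/5-.5+[190,118],14);print("hand",m.round(1).tolist(),np.diff(m[:,:2],axis=0).round(1).tolist())
# rectify both to an orthophoto at z=14, 1 mm/px: col = 250-y, row = 750-x
yy,xx=np.meshgrid(np.arange(250,-300,-1.),np.arange(740,540,-1.))
W=[]
for F in(f,g):
    q=unproj(F,np.stack([xx,yy,np.full_like(xx,14)],-1).reshape(-1,3)).astype(np.float32).reshape(*xx.shape,2)
    W.append(cv2.remap(F["img"],q[...,0],q[...,1],cv2.INTER_CUBIC))
o=np.vstack(W)
cv2.imwrite("pics/ortho.png",np.clip((cv2.resize(o,None,fx=1.4,fy=1.4).astype(float)-50)*1.6,0,255).astype(np.uint8))
# fit the square template's best contrast per rest
for n,w in zip(("top","scene"),W):
    G=w[...,0].astype(float)-0.0; G=cv2.GaussianBlur(G,(5,5),0)
    for X,Y in m[:,:2]:
        best=(-1e9,)
        for a in(-1,-2.5,-4):
            for dx in range(-14,15):
                for dy in range(-14,15):
                    pass
        # template
        K=np.zeros((100,100),np.float32);cv2.rectangle(K,(3,3),(96,96),1,-1);cv2.rectangle(K,(9,9),(90,90),-1,-1)
        M=cv2.getRotationMatrix2D((49.5,49.5),-2.7,1);K=cv2.warpAffine(K,M,(100,100));K[K>0]/=K[K>0].sum();K[K<0]/=-K[K<0].sum()
        r0=int(740-X)-64;c0=int(250-Y)-64
        S=cv2.matchTemplate(G[r0:r0+128,c0:c0+128].astype(np.float32),K,cv2.TM_CCORR)
        _,v,_,(bx,by)=cv2.minMaxLoc(S);print(n,"x",740-(r0+by+49.5),"y",250-(c0+bx+49.5),round(v,1))
E
```

```text
hand [[648.5, 140.2, 14.0], [639.9, 31.5, 14.0], [635.8, -72.8, 14.0], [627.9, -185.2, 14.0]] [[-8.6, -108.6], [-4.1, -104.4], [-7.9, -112.4]]
top x 635.5 y 137.5 12.9
top x 630.5 y 31.5 14.2
top x 624.5 y -72.5 14.6
top x 620.5 y -175.5 13.9
scene x 640.5 y 127.5 17.8
scene x 641.5 y 18.5 17.6
scene x 629.5 y -85.5 16.7
scene x 631.5 y -193.5 19.5
```

View pics/ortho.png

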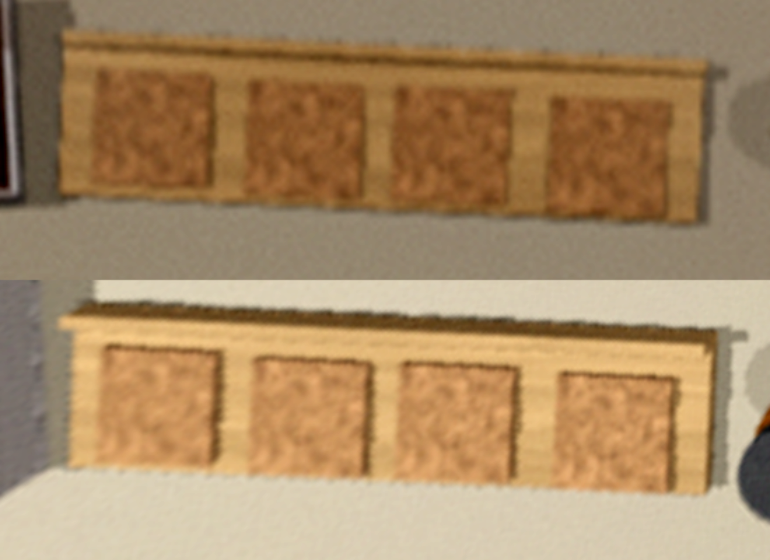

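Reading the ortho picture, rest centres in the top camera are R1 (648,140), R2 (640,32), R3 (636,-74) and R4 (628.5,-185). The scene camera agrees to about 4 mm. The row is turned by -3°. I start with block a.

```bash
python3 -c "
from h import *
go(403.5,256.7,290,110)"
```

```text
at [257.5 569.2 404. ] yawdeg 155.66 tool turn 0.797 then delta cm [-34.36   3.03  11.4 ]
```

{"name": "apply_moves", "arguments": {"deltas": [{"claw": -0.3, "delta_pos": [0, 0, 0], "yaw": 0.16}, {"claw": -0.3, "delta_pos": [0, 0, 0], "yaw": 0.16}, {"claw": -0.3, "delta_pos": [0, 0, 0], "yaw": 0.16}, {"claw": -0.3, "delta_pos": [0, 0, 0], "yaw": 0.16}, {"claw": -0.3, "delta_pos": [0, 0, 0], "yaw": 0.157}, {"claw": -0.3, "delta_pos": [-5, 0.4, 1.6], "yaw": 0}, {"claw": -0.3, "delta_pos": [-5, 0.4, 1.6], "yaw": 0}, {"claw": -0.3, "delta_pos": [-5, 0.4, 1.6], "yaw": 0}], "grip_force": 40}}

```text
clock: 1.1
eef_pos: [320.4, 431.1, 355.9]
tcp_rot: [-3.141, 0.0, 1.92]
contact_force: [0.7, -0.0, 0.1]
opening: 0.655
grasp_force: 0.0
```

{"name": "apply_moves", "arguments": {"deltas": [{"claw": -0.3, "delta_pos": [-5, 0.4, 1.6], "yaw": 0}, {"claw": -0.3, "delta_pos": [-5, 0.4, 1.6], "yaw": 0}, {"claw": -0.3, "delta_pos": [-5, 0.4, 1.6], "yaw": 0}, {"claw": -0.3, "delta_pos": [-4.3, 0.6, 1.6], "yaw": 0}, {"claw": -0.3, "delta_pos": [0, 0, 0], "yaw": 0}, {"claw": -0.3, "delta_pos": [0, 0, 0], "yaw": 0}]}}

```text
clock: 1.85
eef_pos: [403.2, 257.5, 292.7]
tcp_rot: [-3.141, -0.0, 1.919]
contact_force: [-0.0, 0.0, -0.3]
opening: 0.65
grasp_force: 0.0
```

```bash
python3 -c "
from h import *
go(403.5,256.7,208,110)"
```

```text
at [403.2 257.5 292.7] yawdeg 109.94 tool turn -0.001 then delta cm [-0.09  0.    8.47]
```

{"name": "apply_moves", "arguments": {"deltas": [{"claw": -0.3, "delta_pos": [-0.1, 0, 3], "yaw": 0}, {"claw": -0.3, "delta_pos": [0, 0, 3], "yaw": 0}, {"claw": -0.3, "delta_pos": [0, 0, 2.4], "yaw": 0}, {"claw": -0.3, "delta_pos": [0, 0, 0], "yaw": 0}, {"claw": 1, "delta_pos": [0, 0, 0], "yaw": 0}, {"claw": 1, "delta_pos": [0, 0, 0], "yaw": 0}, {"claw": 1, "delta_pos": [0, 0, 0], "yaw": 0}, {"claw": 1, "delta_pos": [0, 0, 0], "yaw": 0}], "grip_force": 40}}

```text
clock: 2.85
eef_pos: [403.8, 256.9, 209.9]
tcp_rot: [3.14, -0.001, 1.919]
contact_force: [-1.9, 1.2, 7.6]
opening: 0.251
grasp_force: 39.8
```

{"name": "apply_moves", "arguments": {"deltas": [{"claw": 1, "delta_pos": [0, 0, 0], "yaw": 0}, {"claw": 1, "delta_pos": [0, 0, -2], "yaw": 0}, {"claw": 1, "delta_pos": [0, 0, -4], "yaw": 0}, {"claw": 1, "delta_pos": [0, 0, -4], "yaw": 0}, {"claw": 1, "delta_pos": [0, 0, 0], "yaw": 0}]}}

```text
clock: 3.48
eef_pos: [404.4, 257.0, 311.9]
tcp_rot: [3.135, -0.001, 1.92]
contact_force: [1.0, -0.0, -0.8]
opening: 0.254
grasp_force: 39.4
```

```bash
python3 -c "
from h import *
go(648,140,270,87)"
```

```text
at [404.4 257.  311.9] yawdeg 109.99 tool turn 0.401 then delta cm [-10.41  24.94   4.19]
```

{"name": "apply_moves", "arguments": {"deltas": [{"claw": 1, "delta_pos": [0, 0, 0], "yaw": 0.134}, {"claw": 1, "delta_pos": [0, 0, 0], "yaw": 0.134}, {"claw": 1, "delta_pos": [0, 0, 0], "yaw": 0.133}, {"claw": 1, "delta_pos": [-2, 5, 0], "yaw": 0}, {"claw": 1, "delta_pos": [-2, 5, 0], "yaw": 0}, {"claw": 1, "delta_pos": [-2, 5, 0], "yaw": 0}, {"claw": 1, "delta_pos": [-2, 5, 0], "yaw": 0}, {"claw": 1, "delta_pos": [-2.4, 4.9, 0], "yaw": 0}]}}

```text
clock: 4.47
eef_pos: [647.9, 138.7, 307.7]
tcp_rot: [-3.141, 0.0, 1.519]
contact_force: [-0.3, 0.5, 0.3]
opening: 0.247
grasp_force: 39.5
```

{"name": "apply_moves", "arguments": {"deltas": [{"claw": 1, "delta_pos": [0, 0, 3], "yaw": 0}, {"claw": 1, "delta_pos": [0, 0, 3], "yaw": 0}, {"claw": 1, "delta_pos": [0, 0, 0], "yaw": 0}]}}

```text
clock: 4.85
eef_pos: [645.2, 139.2, 245.5]
tcp_rot: [-3.136, 0.002, 1.519]
contact_force: [-0.1, 0.3, 0.1]
opening: 0.254
grasp_force: 39.6
```

```bash
python3 -c "
from h import *
go(648,140,225,87)
from rig import r
for n in('scene','top'):
    f=r.grab_frame(n); cv2.imwrite(f'pics/{n}1.png',f['img'])
    np.savez(f'{n}1.npz',**f)
a=cv2.imread('pics/top1.png')[100:200,130:350];b=cv2.imread('pics/scene1.png')[120:310,180:390]
cv2.imwrite('pics/pre.png',np.hstack([cv2.resize(b,(420,380)),cv2.resize(a,(380,173)) if 0 else cv2.copyMakeBorder(cv2.resize(a,(380,173)),0,207,0,0,cv2.BORDER_CONSTANT)]))
"
```

```text
at [645.2 139.2 245.5] yawdeg 87.01 tool turn 0.0 then delta cm [0.1  0.27 2.05]
```

View pics/pre.png

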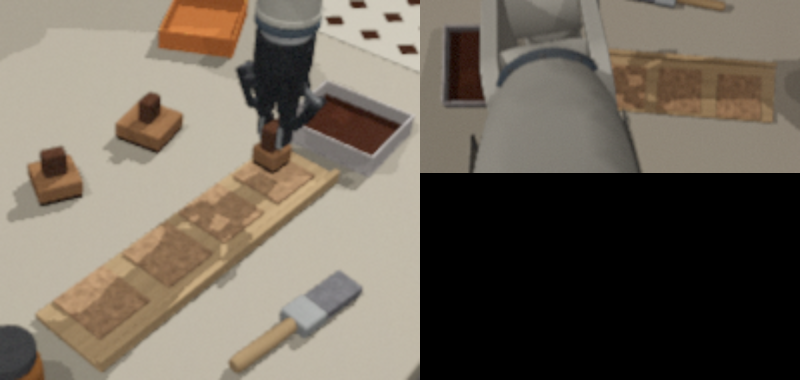

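Block a hangs upright over rest 1 at crop (272,155), and the tray is clear. I lower it gently.

{"name": "apply_moves", "arguments": {"deltas": [{"claw": 1, "delta_pos": [0, 0.25, 1], "yaw": 0}, {"claw": 1, "delta_pos": [0, 0, 0.6], "yaw": 0}, {"claw": 1, "delta_pos": [0, 0, 0.3], "yaw": 0}, {"claw": 1, "delta_pos": [0, 0, 0.2], "yaw": 0}, {"claw": 1, "delta_pos": [0, 0, 0], "yaw": 0}, {"claw": 1, "delta_pos": [0, 0, 0], "yaw": 0}]}}

```text
clock: 5.7
eef_pos: [649.2, 139.5, 227.9]
tcp_rot: [3.141, -0.0, 1.519]
contact_force: [0.6, 0.0, -0.7]
opening: 0.251
grasp_force: 39.6
```

{"name": "apply_moves", "arguments": {"deltas": [{"claw": 1, "delta_pos": [0, 0, 0.2], "yaw": 0}, {"claw": 1, "delta_pos": [0, 0, 0.15], "yaw": 0}, {"claw": 1, "delta_pos": [0, 0, 0], "yaw": 0}, {"claw": 1, "delta_pos": [0, 0, 0], "yaw": 0}]}}

```text
clock: 6.2
eef_pos: [649.2, 139.5, 224.1]
tcp_rot: [-3.141, 0.0, 1.519]
contact_force: [0.0, 0.6, -0.6]
opening: 0.254
grasp_force: 39.7
```

{"name": "apply_moves", "arguments": {"deltas": [{"claw": 1, "delta_pos": [0, 0, 0.1], "yaw": 0}, {"claw": 1, "delta_pos": [0, 0, 0], "yaw": 0}, {"claw": 1, "delta_pos": [0, 0, 0], "yaw": 0}]}}

```text
clock: 6.58
eef_pos: [649.2, 139.5, 223.9]
tcp_rot: [3.141, -0.0, 1.519]
contact_force: [-2.4, -0.7, 6.7]
opening: 0.252
grasp_force: 40.5
```

Contact at z 224, as predicted. I release, retract, and head for block b.

{"name": "apply_moves", "arguments": {"deltas": [{"claw": -0.3, "delta_pos": [0, 0, 0], "yaw": 0}, {"claw": -0.3, "delta_pos": [0, 0, 0], "yaw": 0}, {"claw": -0.3, "delta_pos": [0, 0, 0], "yaw": 0}, {"claw": -0.3, "delta_pos": [0, 0, -3], "yaw": 0}, {"claw": -0.3, "delta_pos": [0, 0, -5], "yaw": 0}, {"claw": -0.3, "delta_pos": [0, 0, -2], "yaw": 0}]}}

```text
clock: 7.32
eef_pos: [649.9, 139.7, 326.1]
tcp_rot: [3.138, -0.001, 1.519]
contact_force: [0.8, 0.4, 0.5]
opening: 0.649
grasp_force: 0.0
```

```bash
python3 -c "
from h import *
go(379.6,-295.8,300,85)"
```

```text
at [649.9 139.7 326.1] yawdeg 87.02 tool turn 0.035 then delta cm [-45.74 -23.13   2.61]
```

{"name": "apply_moves", "arguments": {"deltas": [{"claw": -0.3, "delta_pos": [0, 0, 0], "yaw": 0.035}, {"claw": -0.3, "delta_pos": [-4.5, -2.3, 0], "yaw": 0}, {"claw": -0.3, "delta_pos": [-4.5, -2.3, 0], "yaw": 0}, {"claw": -0.3, "delta_pos": [-4.5, -2.3, 0], "yaw": 0}, {"claw": -0.3, "delta_pos": [-4.5, -2.3, 0], "yaw": 0}, {"claw": -0.3, "delta_pos": [-4.5, -2.3, 0], "yaw": 0}, {"claw": -0.3, "delta_pos": [-4.5, -2.3, 0], "yaw": 0}]}}

```text
clock: 8.2
eef_pos: [486.5, -118.5, 321.4]
tcp_rot: [-3.139, -0.0, 1.483]
contact_force: [1.4, -0.3, 0.1]
opening: 0.646
grasp_force: 0.0
```

{"name": "apply_moves", "arguments": {"deltas": [{"claw": -0.3, "delta_pos": [-4.5, -2.3, 0], "yaw": 0}, {"claw": -0.3, "delta_pos": [-4.5, -2.3, 1], "yaw": 0}, {"claw": -0.3, "delta_pos": [-4.5, -2.3, 1], "yaw": 0}, {"claw": -0.3, "delta_pos": [-5.2, -2.4, 0.6], "yaw": 0}, {"claw": -0.3, "delta_pos": [0, 0, 0], "yaw": 0}, {"claw": -0.3, "delta_pos": [0, 0, 0], "yaw": 0}]}}

```text
clock: 8.95
eef_pos: [378.8, -295.3, 296.0]
tcp_rot: [-3.14, -0.002, 1.482]
contact_force: [-0.5, 0.7, -0.4]
opening: 0.65
grasp_force: 0.0
```

```bash
python3 -c "
from h import *
go(379.6,-295.8,210,85)
from rig import r
f=r.grab_frame('top');P=cloud(f);np.savez('top2.npz',**f)
comps(P,55,77,190,260,120,170);comps(P,38,50,190,260,120,170)
c=cv2.resize(f['img'][118:178,190:340],None,fx=5,fy=5,interpolation=cv2.INTER_CUBIC)
cv2.imwrite('pics/r2.png',np.clip((c.astype(float)-50)*1.6,0,255).astype(np.uint8))"
```

```text
at [ 378.8 -295.3  296. ] yawdeg 84.9 tool turn -0.002 then delta cm [-0.04  0.08  8.6 ]
55 77 px [215. 145.] 26 z 66.8 mean [638.5 135.1  67.4] rect [638.2 137.4] [ 9.6 32.3] 14.4
38 50 px [215. 147.] 60 z 43.2 mean [637.3 136.1  43.1] rect [645.6 138.9] [36.7 40.7] 1.3
```

View pics/r2.png

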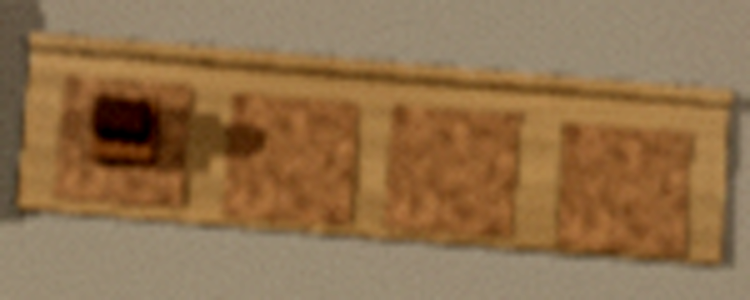

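Block a sits upright in the middle of rest 1 at crop (125,130); depth gives (645.6,139), within 3 mm. Now I grip b.

{"name": "apply_moves", "arguments": {"deltas": [{"claw": -0.3, "delta_pos": [0, 0.1, 3], "yaw": 0}, {"claw": -0.3, "delta_pos": [0, 0, 3], "yaw": 0}, {"claw": -0.3, "delta_pos": [0, 0, 2.6], "yaw": 0}, {"claw": -0.3, "delta_pos": [0, 0, 0], "yaw": 0}, {"claw": 1, "delta_pos": [0, 0, 0], "yaw": 0}, {"claw": 1, "delta_pos": [0, 0, 0], "yaw": 0}, {"claw": 1, "delta_pos": [0, 0, 0], "yaw": 0}, {"claw": 1, "delta_pos": [0, 0, 0], "yaw": 0}], "grip_force": 40}}

```text
clock: 10.0
eef_pos: [380.8, -295.9, 212.2]
tcp_rot: [3.14, 0.001, 1.483]
contact_force: [0.5, 3.3, 7.8]
opening: 0.253
grasp_force: 41.3
```

{"name": "apply_moves", "arguments": {"deltas": [{"claw": 1, "delta_pos": [0, 0, 0], "yaw": 0}, {"claw": 1, "delta_pos": [0, 0, -2], "yaw": 0}, {"claw": 1, "delta_pos": [0, 0, -4], "yaw": 0}, {"claw": 1, "delta_pos": [0, 0, -4], "yaw": 0}, {"claw": 1, "delta_pos": [0, 0, 0], "yaw": 0}]}}

```text
clock: 10.62
eef_pos: [381.1, -296.5, 314.2]
tcp_rot: [3.136, 0.003, 1.484]
contact_force: [-0.2, -0.8, -0.9]
opening: 0.249
grasp_force: 40.3
```

```bash
python3 -c "
from h import *
go(640,31.5,280,87)"
```

```text
at [ 381.1 -296.5  314.2] yawdeg 85.0 tool turn -0.035 then delta cm [34.11 24.14  3.42]
```

{"name": "apply_moves", "arguments": {"deltas": [{"claw": 1, "delta_pos": [0, 0, 0], "yaw": -0.035}, {"claw": 1, "delta_pos": [4.2, 3, 0], "yaw": 0}, {"claw": 1, "delta_pos": [4.2, 3, 0], "yaw": 0}, {"claw": 1, "delta_pos": [4.2, 3, 0], "yaw": 0}, {"claw": 1, "delta_pos": [4.2, 3, 0], "yaw": 0}, {"claw": 1, "delta_pos": [4.2, 3, 0], "yaw": 0}, {"claw": 1, "delta_pos": [4.2, 3, 0], "yaw": 0}, {"claw": 1, "delta_pos": [4.2, 3, 0], "yaw": 0}]}}

```text
clock: 11.62
eef_pos: [605.6, -11.6, 309.2]
tcp_rot: [-3.139, 0.0, 1.52]
contact_force: [0.1, -1.0, -0.7]
opening: 0.253
grasp_force: 40.2
```

{"name": "apply_moves", "arguments": {"deltas": [{"claw": 1, "delta_pos": [4.7, 3.1, 0], "yaw": 0}, {"claw": 1, "delta_pos": [0, 0, 0], "yaw": 0}, {"claw": 1, "delta_pos": [0, 0, 3], "yaw": 0}, {"claw": 1, "delta_pos": [0, 0, 3], "yaw": 0}, {"claw": 1, "delta_pos": [0, 0, 1], "yaw": 0}, {"claw": 1, "delta_pos": [0, 0, 0], "yaw": 0}, {"claw": 1, "delta_pos": [0, 0, 0], "yaw": 0}]}}

```text
clock: 12.5
eef_pos: [639.1, 32.0, 242.1]
tcp_rot: [3.14, -0.0, 1.519]
contact_force: [0.4, -0.1, -0.8]
opening: 0.247
grasp_force: 40.2
```

```bash
python3 -c "
from h import *
go(640,31.5,226,87)"
```

```text
at [639.1  32.  242.1] yawdeg 87.02 tool turn 0.0 then delta cm [-0.05  0.09  1.61]
```

{"name": "apply_moves", "arguments": {"deltas": [{"claw": 1, "delta_pos": [0, 0.1, 0.8], "yaw": 0}, {"claw": 1, "delta_pos": [0, 0, 0.4], "yaw": 0}, {"claw": 1, "delta_pos": [0, 0, 0.2], "yaw": 0}, {"claw": 1, "delta_pos": [0, 0, 0.1], "yaw": 0}, {"claw": 1, "delta_pos": [0, 0, 0.15], "yaw": 0}, {"claw": 1, "delta_pos": [0, 0, 0], "yaw": 0}, {"claw": 1, "delta_pos": [0, 0, 0], "yaw": 0}]}}

```text
clock: 13.38
eef_pos: [639.6, 32.3, 226.3]
tcp_rot: [-3.141, -0.0, 1.519]
contact_force: [-6.5, -0.7, 15.7]
opening: 0.249
grasp_force: 42.3
```

Contact again where expected. I release and go to c.

{"name": "apply_moves", "arguments": {"deltas": [{"claw": -0.3, "delta_pos": [0, 0, 0], "yaw": 0}, {"claw": -0.3, "delta_pos": [0, 0, 0], "yaw": 0}, {"claw": -0.3, "delta_pos": [0, 0, 0], "yaw": 0}, {"claw": -0.3, "delta_pos": [0, 0, -3], "yaw": 0}, {"claw": -0.3, "delta_pos": [0, 0, -5], "yaw": 0}, {"claw": -0.3, "delta_pos": [0, 0, -2], "yaw": 0}]}}

```text
clock: 14.12
eef_pos: [640.5, 32.2, 327.4]
tcp_rot: [3.138, -0.0, 1.519]
contact_force: [-0.3, 1.2, 0.3]
opening: 0.65
grasp_force: 0.0
```

```bash
python3 -c "
from h import *
go(428.2,-69.2,295,61)"
```

```text
at [640.5  32.2 327.4] yawdeg 87.02 tool turn 0.454 then delta cm [-19.16 -13.65   3.24]
```

{"name": "apply_moves", "arguments": {"deltas": [{"claw": -0.3, "delta_pos": [0, 0, 0], "yaw": 0.15}, {"claw": -0.3, "delta_pos": [0, 0, 0], "yaw": 0.15}, {"claw": -0.3, "delta_pos": [0, 0, 0], "yaw": 0.154}, {"claw": -0.3, "delta_pos": [-4, -2.8, 0], "yaw": 0}, {"claw": -0.3, "delta_pos": [-4, -2.8, 0], "yaw": 0}, {"claw": -0.3, "delta_pos": [-4, -2.8, 1], "yaw": 0}, {"claw": -0.3, "delta_pos": [-4, -2.8, 1], "yaw": 0}, {"claw": -0.3, "delta_pos": [-3.2, -2.5, 1.2], "yaw": 0}]}}

```text
clock: 15.12
eef_pos: [425.0, -69.9, 292.1]
tcp_rot: [-3.141, 0.0, 1.065]
contact_force: [0.6, 0.7, 0.3]
opening: 0.65
grasp_force: 0.0
```

{"name": "apply_moves", "arguments": {"deltas": [{"claw": -0.3, "delta_pos": [0, 0, 0], "yaw": 0}, {"claw": -0.3, "delta_pos": [0, 0, 0], "yaw": 0}]}}

```text
clock: 15.38
eef_pos: [427.6, -69.4, 292.9]
tcp_rot: [3.141, -0.0, 1.064]
contact_force: [-0.0, 0.2, -0.5]
opening: 0.653
grasp_force: 0.0
```

```bash
python3 -c "
from h import *
go(428.2,-69.2,210,61)"
```

```text
at [427.6 -69.4 292.9] yawdeg 60.98 tool turn -0.0 then delta cm [0.05 0.04 8.29]
```

{"name": "apply_moves", "arguments": {"deltas": [{"claw": -0.3, "delta_pos": [0, 0, 3], "yaw": 0}, {"claw": -0.3, "delta_pos": [0, 0, 3], "yaw": 0}, {"claw": -0.3, "delta_pos": [0, 0, 2.3], "yaw": 0}, {"claw": -0.3, "delta_pos": [0, 0, 0], "yaw": 0}, {"claw": 1, "delta_pos": [0, 0, 0], "yaw": 0}, {"claw": 1, "delta_pos": [0, 0, 0], "yaw": 0}, {"claw": 1, "delta_pos": [0, 0, 0], "yaw": 0}, {"claw": 1, "delta_pos": [0, 0, 0], "yaw": 0}], "grip_force": 40}}

```text
clock: 16.38
eef_pos: [427.6, -69.4, 210.6]
tcp_rot: [3.139, -0.001, 1.065]
contact_force: [0.5, 0.8, 6.9]
opening: 0.252
grasp_force: 42.4
```

{"name": "apply_moves", "arguments": {"deltas": [{"claw": 1, "delta_pos": [0, 0, 0], "yaw": 0}, {"claw": 1, "delta_pos": [0, 0, -2], "yaw": 0}, {"claw": 1, "delta_pos": [0, 0, -4], "yaw": 0}, {"claw": 1, "delta_pos": [0, 0, -4], "yaw": 0}, {"claw": 1, "delta_pos": [0, 0, 0], "yaw": 0}]}}

```text
clock: 17.0
eef_pos: [427.7, -69.5, 312.4]
tcp_rot: [3.136, -0.002, 1.065]
contact_force: [-0.1, 0.9, -1.9]
opening: 0.249
grasp_force: 41.2
```

```bash
python3 -c "
from h import *
go(636,-74.5,280,87)"
```

```text
at [427.7 -69.5 312.4] yawdeg 61.0 tool turn -0.454 then delta cm [ 0.59 20.82  3.24]
```

{"name": "apply_moves", "arguments": {"deltas": [{"claw": 1, "delta_pos": [0, 0, 0], "yaw": -0.15}, {"claw": 1, "delta_pos": [0, 0, 0], "yaw": -0.15}, {"claw": 1, "delta_pos": [0, 0, 0], "yaw": -0.154}, {"claw": 1, "delta_pos": [0.2, 5.2, 0], "yaw": 0}, {"claw": 1, "delta_pos": [0.2, 5.2, 0], "yaw": 0}, {"claw": 1, "delta_pos": [0.2, 5.2, 0], "yaw": 0}, {"claw": 1, "delta_pos": [0, 5.2, 0], "yaw": 0}, {"claw": 1, "delta_pos": [0, 0, 0], "yaw": 0}]}}

```text
clock: 18.0
eef_pos: [637.3, -74.2, 307.9]
tcp_rot: [3.141, 0.0, 1.519]
contact_force: [-0.7, 0.1, -2.1]
opening: 0.249
grasp_force: 41.1
```

{"name": "apply_moves", "arguments": {"deltas": [{"claw": 1, "delta_pos": [0, 0, 0], "yaw": 0}, {"claw": 1, "delta_pos": [0, 0, 3], "yaw": 0}, {"claw": 1, "delta_pos": [0, 0, 3], "yaw": 0}, {"claw": 1, "delta_pos": [0, 0, 1], "yaw": 0}, {"claw": 1, "delta_pos": [0, 0, 0], "yaw": 0}, {"claw": 1, "delta_pos": [0, 0, 0], "yaw": 0}]}}

```text
clock: 18.75
eef_pos: [635.1, -74.2, 240.9]
tcp_rot: [3.14, 0.0, 1.519]
contact_force: [0.5, -0.7, -1.9]
opening: 0.248
grasp_force: 41.1
```

```bash
python3 -c "
from h import *
go(636,-74.5,224.6,87)"
```

```text
at [635.1 -74.2 240.9] yawdeg 87.02 tool turn 0.0 then delta cm [-0.02  0.09  1.63]
```

{"name": "apply_moves", "arguments": {"deltas": [{"claw": 1, "delta_pos": [0, 0.1, 0.8], "yaw": 0}, {"claw": 1, "delta_pos": [0, 0, 0.4], "yaw": 0}, {"claw": 1, "delta_pos": [0, 0, 0.2], "yaw": 0}, {"claw": 1, "delta_pos": [0, 0, 0.1], "yaw": 0}, {"claw": 1, "delta_pos": [0, 0, 0.15], "yaw": 0}, {"claw": 1, "delta_pos": [0, 0, 0], "yaw": 0}, {"claw": 1, "delta_pos": [0, 0, 0], "yaw": 0}]}}

```text
clock: 19.62
eef_pos: [635.8, -74.2, 224.6]
tcp_rot: [-3.142, 0.0, 1.519]
contact_force: [-4.7, 0.5, 11.8]
opening: 0.246
grasp_force: 43.1
```

{"name": "apply_moves", "arguments": {"deltas": [{"claw": -0.3, "delta_pos": [0, 0, 0], "yaw": 0}, {"claw": -0.3, "delta_pos": [0, 0, 0], "yaw": 0}, {"claw": -0.3, "delta_pos": [0, 0, 0], "yaw": 0}, {"claw": -0.3, "delta_pos": [0, 0, -3], "yaw": 0}, {"claw": -0.3, "delta_pos": [0, 0, -5], "yaw": 0}, {"claw": -0.3, "delta_pos": [0, 0, -2], "yaw": 0}]}}

```text
clock: 20.38
eef_pos: [636.6, -74.3, 325.9]
tcp_rot: [3.138, 0.0, 1.519]
contact_force: [-0.0, 0.0, -0.2]
opening: 0.649
grasp_force: 0.0
```

```bash
python3 -c "
from h import *
go(442.6,111,295,98)"
```

```text
at [636.6 -74.3 325.9] yawdeg 87.02 tool turn -0.192 then delta cm [ 21.05 -16.64   3.09]
```

{"name": "apply_moves", "arguments": {"deltas": [{"claw": -0.3, "delta_pos": [0, 0, 0], "yaw": -0.096}, {"claw": -0.3, "delta_pos": [0, 0, 0], "yaw": -0.096}, {"claw": -0.3, "delta_pos": [4.2, -3.3, 0], "yaw": 0}, {"claw": -0.3, "delta_pos": [4.2, -3.3, 0], "yaw": 0}, {"claw": -0.3, "delta_pos": [4.2, -3.3, 0], "yaw": 0}, {"claw": -0.3, "delta_pos": [4.2, -3.3, 1], "yaw": 0}, {"claw": -0.3, "delta_pos": [4.2, -3.4, 2], "yaw": 0}, {"claw": -0.3, "delta_pos": [0, 0, 0], "yaw": 0}]}}

```text
clock: 21.38
eef_pos: [438.8, 111.9, 291.5]
tcp_rot: [-3.137, 0.0, 1.714]
contact_force: [0.7, -0.2, 1.2]
opening: 0.649
grasp_force: 0.0
```

{"name": "apply_moves", "arguments": {"deltas": [{"claw": -0.3, "delta_pos": [0, 0, 0], "yaw": 0}]}}

```text
clock: 21.5
eef_pos: [442.6, 110.7, 293.3]
tcp_rot: [3.141, 0.0, 1.712]
contact_force: [0.2, -0.2, 0.5]
opening: 0.649
grasp_force: 0.0
```

```bash
python3 -c "
from h import *
go(442.6,111,210,98)"
```

```text
at [442.6 110.7 293.3] yawdeg 98.08 tool turn 0.001 then delta cm [0.03 0.01 8.33]
```

{"name": "apply_moves", "arguments": {"deltas": [{"claw": -0.3, "delta_pos": [0, 0, 3], "yaw": 0}, {"claw": -0.3, "delta_pos": [0, 0, 3], "yaw": 0}, {"claw": -0.3, "delta_pos": [0, 0, 2.3], "yaw": 0}, {"claw": -0.3, "delta_pos": [0, 0, 0], "yaw": 0}, {"claw": 1, "delta_pos": [0, 0, 0], "yaw": 0}, {"claw": 1, "delta_pos": [0, 0, 0], "yaw": 0}, {"claw": 1, "delta_pos": [0, 0, 0], "yaw": 0}, {"claw": 1, "delta_pos": [0, 0, 0], "yaw": 0}], "grip_force": 40}}

```text
clock: 22.5
eef_pos: [442.9, 110.5, 211.3]
tcp_rot: [3.139, 0.0, 1.711]
contact_force: [0.8, -3.1, 7.5]
opening: 0.252
grasp_force: 38.5
```

{"name": "apply_moves", "arguments": {"deltas": [{"claw": 1, "delta_pos": [0, 0, 0], "yaw": 0}, {"claw": 1, "delta_pos": [0, 0, -2], "yaw": 0}, {"claw": 1, "delta_pos": [0, 0, -4], "yaw": 0}, {"claw": 1, "delta_pos": [0, 0, -5], "yaw": 0}, {"claw": 1, "delta_pos": [0, 0, 0], "yaw": 0}]}}

```text
clock: 23.12
eef_pos: [443.4, 110.9, 323.7]
tcp_rot: [3.134, -0.001, 1.711]
contact_force: [-0.1, 0.8, -2.9]
opening: 0.246
grasp_force: 39.6
```

```bash
python3 -c "
from h import *
go(628.8,-185,290,87)"
```

```text
at [443.4 110.9 323.7] yawdeg 98.03 tool turn 0.192 then delta cm [-28.58  20.07   3.37]
```

{"name": "apply_moves", "arguments": {"deltas": [{"claw": 1, "delta_pos": [0, 0, 0], "yaw": 0.096}, {"claw": 1, "delta_pos": [-4.1, 2.9, 0], "yaw": 0.096}, {"claw": 1, "delta_pos": [-4.1, 2.8, 0], "yaw": 0}, {"claw": 1, "delta_pos": [-4.1, 2.8, 0], "yaw": 0}, {"claw": 1, "delta_pos": [-4.1, 2.8, 0], "yaw": 0}, {"claw": 1, "delta_pos": [-4.1, 2.8, 0], "yaw": 0}, {"claw": 1, "delta_pos": [-4.1, 2.8, 0], "yaw": 0}, {"claw": 1, "delta_pos": [-4, 2.8, 0], "yaw": 0}]}}

```text
clock: 24.12
eef_pos: [628.2, -183.9, 318.6]
tcp_rot: [-3.14, -0.001, 1.519]
contact_force: [0.4, 1.1, -2.1]
opening: 0.252
grasp_force: 39.6
```

{"name": "apply_moves", "arguments": {"deltas": [{"claw": 1, "delta_pos": [0, 0, 0], "yaw": 0}, {"claw": 1, "delta_pos": [0, 0, 0], "yaw": 0}]}}

```text
clock: 24.38
eef_pos: [627.2, -182.3, 318.6]
tcp_rot: [-3.139, -0.001, 1.518]
contact_force: [-0.2, 1.4, -1.6]
opening: 0.25
grasp_force: 39.8
```

```bash
python3 -c "
from h import *
go(628.8,-185,225.3,87)"
```

```text
at [ 627.2 -182.3  318.6] yawdeg 86.99 tool turn -0.0 then delta cm [-0.26  0.17  9.33]
```

{"name": "apply_moves", "arguments": {"deltas": [{"claw": 1, "delta_pos": [-0.25, 0.15, 3], "yaw": 0}, {"claw": 1, "delta_pos": [0, 0, 3], "yaw": 0}, {"claw": 1, "delta_pos": [0, 0, 1.7], "yaw": 0}, {"claw": 1, "delta_pos": [0, 0, 0], "yaw": 0}, {"claw": 1, "delta_pos": [0, 0, 0], "yaw": 0}]}}

```text
clock: 25.0
eef_pos: [629.8, -184.9, 244.2]
tcp_rot: [3.14, 0.0, 1.519]
contact_force: [-1.2, -0.5, -1.4]
opening: 0.249
grasp_force: 39.7
```

```bash
python3 -c "
from h import *
go(628.8,-185,225.3,87)"
```

```text
at [ 629.8 -184.9  244.2] yawdeg 87.04 tool turn 0.001 then delta cm [-0.02 -0.1   1.89]
```

{"name": "apply_moves", "arguments": {"deltas": [{"claw": 1, "delta_pos": [0, 0, 0.8], "yaw": 0}, {"claw": 1, "delta_pos": [0, 0, 0.6], "yaw": 0}, {"claw": 1, "delta_pos": [0, 0, 0.2], "yaw": 0}, {"claw": 1, "delta_pos": [0, 0, 0.1], "yaw": 0}, {"claw": 1, "delta_pos": [0, 0, 0.15], "yaw": 0}, {"claw": 1, "delta_pos": [0, 0, 0], "yaw": 0}, {"claw": 1, "delta_pos": [0, 0, 0], "yaw": 0}]}}

```text
clock: 25.88
eef_pos: [629.4, -185.2, 225.3]
tcp_rot: [3.141, 0.0, 1.519]
contact_force: [-3.0, 0.1, 5.5]
opening: 0.256
grasp_force: 40.7
```

Contact. I release, retract, and back away for a final look.

{"name": "apply_moves", "arguments": {"deltas": [{"claw": -0.3, "delta_pos": [0, 0, 0], "yaw": 0}, {"claw": -0.3, "delta_pos": [0, 0, 0], "yaw": 0}, {"claw": -0.3, "delta_pos": [0, 0, 0], "yaw": 0}, {"claw": -0.3, "delta_pos": [0, 0, -3], "yaw": 0}, {"claw": -0.3, "delta_pos": [0, 0, -5], "yaw": 0}, {"claw": -0.3, "delta_pos": [0, 0, -5], "yaw": 0}, {"claw": -0.3, "delta_pos": [0, -5, 0], "yaw": 0}, {"claw": -0.3, "delta_pos": [0, -5, 0], "yaw": 0}]}}

```text
clock: 26.88
eef_pos: [528.5, -179.8, 355.3]
tcp_rot: [3.14, 0.001, 1.519]
contact_force: [0.1, 0.8, 0.5]
opening: 0.651
grasp_force: 0.0
```

{"name": "apply_moves", "arguments": {"deltas": [{"claw": -0.3, "delta_pos": [-3, -5, 0], "yaw": 0}, {"claw": -0.3, "delta_pos": [-3, -5, 0], "yaw": 0}, {"claw": -0.3, "delta_pos": [-4, -4, 0], "yaw": 0}, {"claw": -0.3, "delta_pos": [-5, 0, 0], "yaw": 0}, {"claw": -0.3, "delta_pos": [0, 0, 0], "yaw": 0}, {"claw": -0.3, "delta_pos": [0, 0, 0], "yaw": 0}]}}

```text
clock: 27.62
eef_pos: [381.7, -322.3, 354.5]
tcp_rot: [-3.141, -0.001, 1.518]
contact_force: [0.0, -0.7, -0.1]
opening: 0.649
grasp_force: 0.0
```

```bash
python3 - <<'E'
from h import *
from rig import r
f=r.grab_frame('top');g=r.grab_frame('scene');P=cloud(f)
comps(P,37,52,195,340,118,178,20);comps(P,68,90,195,345,118,178,10);comps(P,24,38,140,190,100,180)
yy,xx=np.meshgrid(np.arange(250,-300,-1.),np.arange(740,540,-1.))
q=unproj(f,np.stack([xx,yy,np.full_like(xx,44)],-1).reshape(-1,3)).astype(np.float32).reshape(*xx.shape,2)
w=cv2.remap(f["img"],q[...,0],q[...,1],cv2.INTER_CUBIC)
w=np.clip((cv2.resize(w,None,fx=1.4,fy=1.4).astype(float)-30)*1.5,0,255).astype(np.uint8)
s=cv2.resize(g["img"][180:330,150:400],(500,300))
s=cv2.copyMakeBorder(s,0,0,0,270,cv2.BORDER_CONSTANT)
cv2.imwrite("pics/final.png",np.vstack([w,s]))
E
```

```text
37 52 px [215. 147.] 65 z 43.2 mean [637.5 136.8  43.3] rect [646.8 139. ] [39.8 37.8] 85.5
37 52 px [248. 149.] 174 z 43.3 mean [633.8  31.3  43.2] rect [638.   31.2] [51.6 52.4] 86.6
37 52 px [281. 151.] 308 z 42.9 mean [631.5 -72.4  43.1] rect [634.8 -73.6] [64.  65.4] 87.3
37 52 px [316. 154.] 456 z 43.3 mean [ 625.6 -182.8   43.3] rect [ 627.5 -184.3] [75.9 75.6] 87.6
68 90 px [214. 141.] 83 z 78.8 mean [646.5 138.4  78.2] rect [647.7 138.8] [33.5 21.9] 83.0
68 90 px [249. 146.] 82 z 78.7 mean [637.   30.7  78.4] rect [637.8  30.4] [22.5 30.7] 1.9
68 90 px [283. 148.] 81 z 78.3 mean [633.4 -73.3  78.1] rect [634.6 -73.2] [33.2 22.3] 88.8
68 90 px [319. 151.] 84 z 78.6 mean [ 626.9 -183.9   78. ] rect [ 626.7 -184.2] [21.8 34.5] 2.3
24 38 px [163. 137.] 338 z 33.7 mean [667.9 303.7  32.7] rect [666.2 302.6] [151.3 131.5] 2.7
```

View pics/final.png

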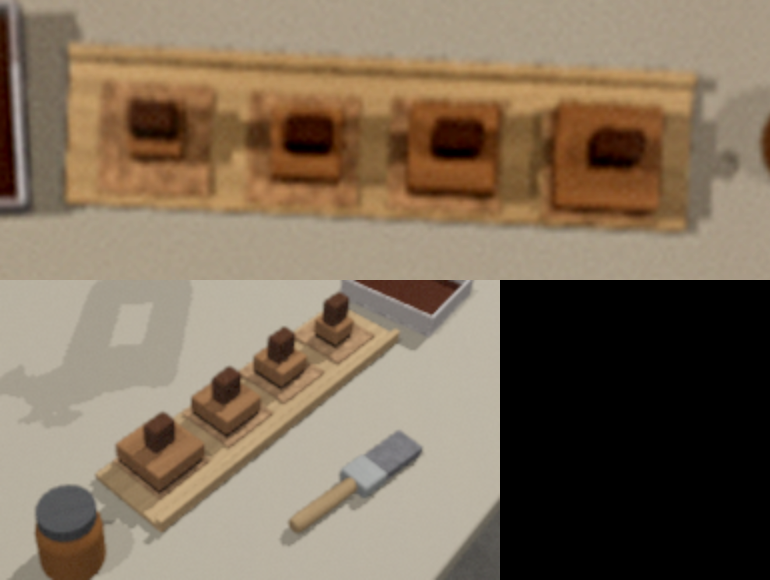

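All four blocks stand upright and in order: a at (155,130), b at (307,143), c at (452,145) and d at (607,155). Each is within about 3 mm of its rest centre and in line with the row. The tray hasn't moved.

```bash
python3 -c "
from rig import r
print(r.sign_off())"
```

```text
the job is handed in; nothing more can be done
None
```

The four blocks are on the rests in order of size, smallest by the white dye tray and largest by the jar, each upright, in line and released within about 3 mm of its rest's centre by my measurement; the job is handed in (clock about 28 s), with no verdict shown.

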